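# Square a plinth block against two fences, then set it on its baseboard

### The arm

A 7-joint arm with a two-finger parallel gripper is mounted at the origin on the work surface. World frame = base frame: x ahead of the robot, y to its left, z up, the work surface at z = 0. Lengths are in m, angles in rad, forces in N, time in s.
With the tool pointing down it reaches from about 0.4 to 0.875 m from the base axis. Payload 4.4 kg.
Tool frame: the origin (TCP) lies between the finger pads; the fingertips stand 22 mm ahead of it and the grasp point (between the pads) lies 3 mm ahead of it; z points along the fingers, y is the line along which they close (so a half turn about z gives the same grasp; the last joint's range is limited). The gripper opens to 85 mm and grips with 20 to 120 N. Pads are 22 mm wide; open, the fingers measure 114 mm over their backs; the gripper's body (76 mm by 85 mm) begins 54 mm behind the grasp point. The pads swing forward as they close: fully open they stand 13 mm farther back than shut.
Start: joints at [-1.17, 0.628, 0.038, 1.517, -0.027, 0.996, -0.02], TCP at [0.293, 0.58, 0.253] pointing down, gripper open.
Joint ranges: [-3.06, 3.06], [-0.37, 2.12], [-1.25, 1.32], [0.18, 2.47], [-1.1, 4.24], [0.23, 1.98], [-2.94, 2.94]. Speed limits (rad/s): [2.57, 2.57, 3.14, 3.14, 3.14, 3.14, 3.14].

### API

Orientations are given as a unit quaternion [w, x, y, z].
In Python, from bench import env, eyes, finish_job gives the robot as it stands. The module is installed in compiled form; this text tells all that it offers.
- The arm moves only by the shell command python3 -m pendant 'ROWS'. ROWS is JSON, a list of rows, each a list of 7 numbers: the shift along the world's x, y, z in m, then the turn, a rotation vector about the world's x, y, z in degrees, then the opening in per cent of the stroke, from 0 (shut) to 100 (fully open). In form: [[tx, ty, tz, rx, ry, rz, grip], ...]. A call has 1 to 20 rows; each row is the pose to reach, as a shift and turn from the pose commanded when the call began; what a row does not reach only later rows make up. A row lasts 1/12 s, in which the tool goes at most 41.7 mm and 7.16 degrees, less where a joint would pass 70% of its speed; a pose out of reach is approached as far as the arm can. A call with a gripper value outside its range is refused whole. The fingers move at their own pace and stop on an object; the grip force is fixed at half the most. Time passes only in rows, so rows that repeat a pose let the fingers close. It gives the time, the measured TCP pose, the force, the opening and the grip force at its end, in the units of the state.
- env.get_state(): the state, without advancing time (a new reading comes with each control period).
- eyes.camera(name): name is "scene" or "top" or "wrist"; returns (picture, depth): 400x640x3 uint8, blue, green, red; 400x640 float32, m along the optical axis (not along the pixel's ray), 0 where there is no reading.
- eyes.camera_model(name): a dict with "fovy" (degrees; the focal length in pixels is half the picture's height over the tangent of half this angle, whatever the lens; pixels are square), "cx", "cy" (the principal point, pixels), "extrinsics" (4x4, takes a point from camera to world coordinates); the wrist camera has in their place "T_tool_cam" (4x4, takes a point from camera to tool coordinates, whose origin is the TCP and whose axes are the flange's). Camera axes: x right, y up, looking along -z (the intrinsics and any distortion apply to the point x, -y, -z); pixel columns grow to the right and rows downward; lengths in m; the calibration is good to about 2 mm. The wrist camera is an equidistant fisheye: a pixel r from the principal point sees the ray r / f radians off the axis. A picture is of the moment at which its call begins: read the wrist's pose just before it. camera_model takes no time and is no camera call.
- finish_job(): hands the job in; it is judged then, once.
Trained networks look in the newest picture that a camera, given by its name, has taken for a name from the list of things; names that differ only in an ending like _2 or _b are one class to them, and where a whole thing is asked for, a point or a joint stands for the part that bears it (a point fixed in the world has none). Each returns a list of dicts, best first, with "score" (0 to 1); they miss things now and then, are a little off and sometimes report something else, mostly with a low value. They report only what shows in the picture. A call takes as long as a camera call. They do not tell look-alikes from the thing itself.
- eyes.find_in(camera, thing): "bbox" ([left, top, right, bottom] in pixels, round what is visible of it).
The state is a dict: "t": time; "joint_pos": joint angles; "joint_vel": joint speeds; "tau": joint torques, N m; "position": TCP position; "tool_rot": TCP orientation; "force": force on the tool from outside, world axes, zero at the start; "moment": the same for the moment, N m; "gripper_width": finger opening in m; "finger_force": force on a finger pad.
Only numpy, scipy, OpenCV 4.12 (cv2) and the standard library are available. Lean on these libraries where they do the work, as an engineer would, in place of code of your own. Each camera call takes 0.05 s, during which the arm holds its last target. There are 200 camera calls.

### The job

Square up the loose wooden plinth block in the corner of the squaring board: its long side flush against the long fence and its end flush against the short fence, lying flat, and let go of it there for a moment. Then pick it up and set it down gently (do not drop it) on the dark baseboard, centred and with its long sides parallel to the baseboard's long sides. Leave the other things on the bench where they are.

Things in the scene. Friction and masses are not known exactly. Their poses are not given: they have to be found in the camera images.
- block_center (a point): centre (half-way up) of the loose wooden plinth block, a plain rectangular block of medium-brown wood, 60 mm (its x) by 120 mm (its y) by 50 mm high (its z), 0.17 to 0.34 kg, two dark 12 mm dots on top. It starts on the squaring board, up to 0.5 rad askew and clear of both fences. The lighter, smaller offcut is only a bystander
- block: the same plinth block; origin at the centre of its underside, axes as for block_center
- squaring_board: squaring board, fixed, on the left or right half of the bench: light wood slab 220 (x) x 260 (y) mm, top face 18 mm above the bench; origin at the centre of its underside. Two aluminium bar fences, 20 mm wide, stand 12 mm above its top: the long one (260 mm) on the edge farther from the robot, the short one (200 mm) on its left (+y) edge. Both are far lower than the block, so fingers pass above them
- fence_corner (a point): inner corner of the two fences, at the height of the board's top face, axes as the board's. Inner face of the long fence: plane x = 0; of the short fence: plane y = 0; the free surface (200 x 240 mm) lies at negative x and y. Squared up, the block's centre is at x -30, y -60, z +25 mm of this point and its axes are parallel to the point's (or turned half round)
- base_center (a point): centre of the top face of the dark wood baseboard, 100 mm (x) by 160 mm (y) and 20 mm thick, fixed on the bench on the half without the squaring board; z up, y along its length, a small brass screw head (1 mm high) near each corner
- tin: bystander: short plain steel tin, 54 mm diameter, 45 mm high, near the middle of the bench between the two stations; origin at the centre of its underside
- offcut: bystander: light wood offcut, 70 x 45 x 30 mm, nearer the robot in the middle; origin at the centre of its underside
- hammer: bystander: hammer lying beyond the stations, roughly along y; origin under it
- glue: bystander: white glue bottle, 60 mm diameter, 160 mm high, on the left side; origin at the centre of its underside
- paint_jar: bystander: blue paint jar, 72 mm diameter, 90 mm high, on the left side; origin at the centre of its underside
- tub: bystander: open white plastic tub, 110 mm diameter, 70 mm high, on the right side; origin at the centre of its underside
- brush: bystander: paint brush lying on the right side; origin under it
- screwdriver: bystander: screwdriver lying beyond the stations to the right; origin under it
Mind the look-alikes: they are no part of the job. Of the things that look like the block, the largest one is meant. Of the things shaped like the part that bears base_center, the dark wooden one is meant.

How it is judged:
On the way:
1. the block lies flat on the squaring board, flush with both fences, and nothing grips or pushes it (x of block_center in the frame of fence_corner between -0.033 and -0.027 m and y of block_center in the frame of fence_corner between -0.063 and -0.057 m and z of block_center in the frame of fence_corner between 0.022 and 0.028 m and angle between the y axis of block_center and the y axis of fence_corner, either way round below 0.03 rad and angle between block_center's own z axis and vertical below 0.04 rad and contact force between the fingers and block below 0.1 N), for 0.2 s.
At the end, for the whole second after the job is handed in: After squaring (within 3 mm of flush with both fences, 0.03 rad of parallel, untouched for 0.2 s), the block lies flat, released and still on the baseboard, its centre within 12 mm of the baseboard's centre along each axis and its long side within 0.09 rad of the baseboard's long side (x of block_center in the frame of base_center between -0.012 and 0.012 m and y of block_center in the frame of base_center between -0.012 and 0.012 m and z of block_center in the frame of base_center between 0.022 and 0.029 m and angle between the y axis of block_center and the y axis of base_center, either way round below 0.09 rad and angle between block_center's own z axis and vertical below 0.04 rad and linear speed of block below 0.01 m/s and contact force between the fingers and block below 0.1 N).
It fails at once if the block was dropped: let go over the baseboard with its underside more than 25 mm above it (horizontal distance between block_center and base_center below 0.08 m and z of block_center in the frame of base_center above 0.05 m and contact force between the fingers and block below 0.1 N).
It fails at once if a bystander was moved more than 30 mm (distance of any of tin, offcut, hammer, glue, paint_jar, tub, brush, screwdriver from where it was at the start of the episode above 0.03 m).
It also fails if it takes over 70 s, if anything falls off the work surface, if the arm or the gripper's body presses on something with over 40 N, if the wrist force passes 120 N, or if a joint passes its speed limit or range.

## Working session

There is one attempt and no reset: what is moved stays moved. The work goes in short steps, Python scripts to look and compute and a shell command to move; the robot and the scene stay as the last step left them, time stands still between calls to the robot, and variables do not carry over. Pictures are saved under pics/ and viewed, at most 10 in all, crops included, and the job is handed in when it is done.

```bash
mkdir -p pics; cat > h.py <<'E'
import numpy as np, cv2
from bench import env, eyes, finish_job
from scipy.spatial.transform import Rotation as R
def cloud(name):
    """picture, depth and world point per pixel (scene/top)"""
    im,d=eyes.camera(name); m=eyes.camera_model(name)
    f=200/np.tan(np.radians(m["fovy"])/2)
    v,u=np.mgrid[0:400,0:640]
    P=np.stack([(u-m["cx"])/f*d,-(v-m["cy"])/f*d,-d],-1)
    T=np.array(m["extrinsics"]); return im,d,P@T[:3,:3].T+T[:3,3]
E
python3 - <<'E'
from h import *
s=env.get_state(); print(s)
for n in("top","scene"):
    im,d,W=cloud(n); cv2.imwrite(f"pics/{n}0.png",im); np.save(f"{n}0.npy",W); print({k:np.round(v,3) for k,v in eyes.camera_model(n).items() if not isinstance(v,str)})
    for t in("block","squaring_board","base_center","tin","offcut"):
        print(n,t,[(np.round(r["bbox"]).tolist(),round(r["score"],2)) for r in eyes.find_in(n,t)[:3]])
E
```

```text
{'t': 0.0, 'joint_pos': array([-1.16980644,  0.62933189,  0.03843727,  1.51836564, -0.02698553,
        0.99629779, -0.0199618 ]), 'joint_vel': array([-0.00066829,  0.00086479, -0.001777  ,  0.00010419, -0.00121572,
       -0.00090134, -0.00247002]), 'tau': array([ 1.17821455e-03, -5.63393748e+01,  1.22699350e+00, -1.93441826e+01,
        1.11308077e-02,  1.05155009e-02,  2.67226147e-05]), 'position': array([0.29222755, 0.57995538, 0.25239895]), 'tool_rot': array([-2.01637029e-04,  2.31257362e-01,  9.72892155e-01, -9.20556866e-04]), 'force': array([-0.17866412,  0.55390003, -0.12106025]), 'moment': array([-0.01233616, -0.01028151, -0.02121783]), 'finger_force': 0.0, 'gripper_width': 0.0852524143810583}
{'fovy': np.float64(50.876), 'cx': np.float64(318.567), 'cy': np.float64(203.683), 'extrinsics': array([[ 0.013,  0.995, -0.102,  0.385],
       [-1.   ,  0.012, -0.008, -0.034],
       [-0.007,  0.102,  0.995,  1.541],
       [ 0.   ,  0.   ,  0.   ,  1.   ]])}
top block [([241.0, 204.0, 275.0, 230.0], 0.95), ([228.0, 144.0, 252.0, 167.0], 0.62), ([254.0, 260.0, 275.0, 280.0], 0.5)]
t
[... 232 characters left out ...]
5.127), 'cx': np.float64(323.018), 'cy': np.float64(199.242), 'extrinsics': array([[ 0.658, -0.538,  0.528,  1.184],
       [ 0.753,  0.458, -0.473, -0.622],
       [ 0.013,  0.708,  0.706,  0.959],
       [ 0.   ,  0.   ,  0.   ,  1.   ]])}
scene block [([345.0, 157.0, 383.0, 185.0], 0.79), ([420.0, 192.0, 437.0, 215.0], 0.73), ([317.0, 145.0, 330.0, 167.0], 0.67)]
scene squaring_board [([326.0, 148.0, 420.0, 213.0], 0.56)]
scene base_center [([224.0, 196.0, 271.0, 237.0], 0.97), ([259.0, 226.0, 319.0, 267.0], 0.61), ([181.0, 283.0, 227.0, 332.0], 0.34)]
scene tin [([328.0, 209.0, 347.0, 225.0], 0.61), ([344.0, 159.0, 380.0, 188.0], 0.27)]
scene offcut [([298.0, 182.0, 322.0, 202.0], 0.73)]
```

```bash
python3 - <<'E'
from h import *
im=cv2.imread("pics/top0.png")
cv2.imwrite("pics/top0c.png",cv2.resize(im[120:300,190:450],None,fx=3,fy=3,interpolation=cv2.INTER_CUBIC))
W=np.load("top0.npy")
for u,v in((258,217),(230,200),(375,254),(370,197),(310,233),(318,206)): print(u,v,W[v,u].round(4))
E
```

```text
258 217 [0.4853 0.19   0.0743]
230 200 [0.5499 0.3023 0.0193]
375 254 [ 0.3612 -0.2262  0.0164]
370 197 [ 0.5671 -0.2078  0.0193]
310 233 [0.4331 0.0084 0.0323]
318 206 [ 0.5337 -0.0187  0.0008]
```

View pics/top0c.png

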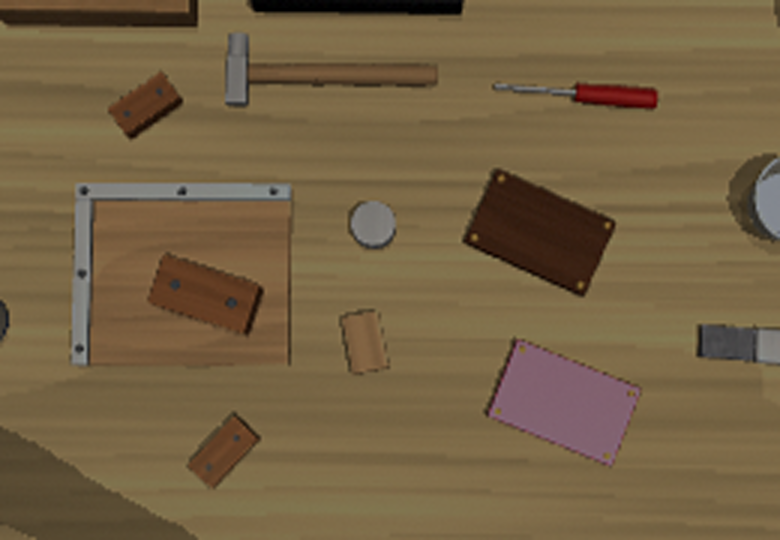

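The top view shows the block at crop (205,293), i.e. full picture (258,217). The dark baseboard is at crop (540,232), i.e. (370,197), and the pink one is a decoy. The fences are at the top and left of the board. Next I fit rectangles.

```bash
python3 - <<'E'
from h import *
W=np.load("top0.npy"); im=cv2.imread("pics/top0.png").astype(int)
def rect(m,n):
    p=W[m][:,:2].astype(np.float32); c,s,a=cv2.minAreaRect(p*1000); print(n,m.sum(),np.round(c,1),np.round(s,1),round(a,2),"z",np.median(W[m][:,2]).round(4))
box=np.zeros((400,640),bool)
b=box.copy(); b[195:240,225:285]=1; rect(b&(W[...,2]>.062),"block")
b=box.copy(); b[170:222,340:400]=1; rect(b&(im.sum(-1)<160)&(W[...,2]>.014),"base")
b=box.copy(); b[178:245,212:291]=1; rect(b&(W[...,2]>.012)&(W[...,2]<.06),"board")
f=b&(W[...,2]>.024)&(W[...,2]<.04)&(abs(im[...,0]-im[...,2])<25)
rect(f,"fences")
p=W[f]; print(p.min(0),p.max(0))
c=np.array([[190+78/3,120+190/3]])
E
```

```text
block 583 [457.5 104.5] [306.5  59.8] 73.23 z 0.0684
base 1142 [ 483. -167.] [160.3 290. ] 65.33 z 0.0206
board 3740 [511.4 227.5] [219.1 261.4] 0.77 z 0.0198
fences 728 [510.8 226.8] [218.5 259.4] 0.69 z 0.0307
[0.40010734 0.0982369  0.0240182 ] [0.62154884 0.35777241 0.03976684]
```

```bash
python3 - <<'E'
from h import *
W=np.load("top0.npy"); im=cv2.imread("pics/top0.png").astype(int)
def rect(m,n):
    k,l,st,_=cv2.connectedComponentsWithStats(m.astype(np.uint8),connectivity=4); m=l==1+np.argmax(st[1:,4])
    p=W[m][:,:2].astype(np.float32); c,s,a=cv2.minAreaRect(p*1000); print(n,m.sum(),np.round(c,1),np.round(s,1),round(a,2),"z",np.median(W[m][:,2]).round(4))
box=np.zeros((400,640),bool)
b=box.copy(); b[195:240,225:285]=1; rect(b&(W[...,2]>.062)&(W[...,2]<.075),"block")
b=box.copy(); b[170:222,340:400]=1; rect(b&(im.sum(-1)<200)&(W[...,2]>.012)&(W[...,2]<.03),"base")
s=env.get_state(); q=R.from_quat(np.roll(s["tool_rot"],-1)); print(q.as_matrix().round(3),s["position"])
print({k:np.round(v,4) for k,v in eyes.camera_model("wrist").items()})
E
```

```text
block 560 [484.2 193.2] [121.1  59.8] 72.72 z 0.0682
base 1180 [ 568.5 -206.7] [160.2 101.1] 66.03 z 0.0204
[[-0.893  0.45  -0.   ]
 [ 0.45   0.893  0.   ]
 [ 0.     0.    -1.   ]] [0.2925004  0.58048885 0.25334228]
{'fovy': np.float64(65.7065), 'cx': np.float64(317.1675), 'cy': np.float64(202.0102), 'T_tool_cam': array([[-1.000e-04,  9.539e-01,  3.002e-01,  7.700e-02],
       [ 1.000e+00,  5.000e-04, -1.100e-03, -1.200e-03],
       [-1.200e-03,  3.002e-01, -9.539e-01, -1.210e-01],
       [ 0.000e+00,  0.000e+00,  0.000e+00,  1.000e+00]])}
```

```bash
python3 -m pendant '[[0.191,-0.387,0,0,0,-80.5,100],[0.191,-0.387,0,0,0,-80.5,100],[0.191,-0.387,0,0,0,-80.5,100],[0.191,-0.387,0,0,0,-80.5,100],[0.191,-0.387,0,0,0,-80.5,100],[0.191,-0.387,0,0,0,-80.5,100],[0.191,-0.387,0,0,0,-80.5,100],[0.191,-0.387,0,0,0,-80.5,100],[0.191,-0.387,0,0,0,-80.5,100],[0.191,-0.387,0,0,0,-80.5,100],[0.191,-0.387,0,0,0,-80.5,100],[0.191,-0.387,0,0,0,-80.5,100],[0.191,-0.387,0,0,0,-80.5,100],[0.191,-0.387,0,0,0,-80.5,100],[0.191,-0.387,0,0,0,-80.5,100]]'
cat >> h.py <<'E'
def wcloud():
    s=env.get_state(); im,d=eyes.camera("wrist"); m=eyes.camera_model("wrist"); f=200/np.tan(np.radians(m["fovy"])/2)
    v,u=np.mgrid[0:400,0:640]; x=u-m["cx"]; y=v-m["cy"]; r=np.hypot(x,y)+1e-9; k=np.tan(r/f)/r*d
    P=np.stack([x*k,-y*k,-d],-1); T=np.eye(4); T[:3,:3]=R.from_quat(np.roll(s["tool_rot"],-1)).as_matrix(); T[:3,3]=s["position"]; T=T@np.array(m["T_tool_cam"])
    return s,im,d,P@T[:3,:3].T+T[:3,3]
def rect(W,m,n):
    k,l,st,_=cv2.connectedComponentsWithStats(m.astype(np.uint8),connectivity=4); m=l==1+np.argmax(st[1:,4])
    p=W[m][:,:2].astype(np.float32); c,s,a=cv2.minAreaRect(p*1000); print(n,m.sum(),np.round(c,1),np.round(s,1),round(a,2),"z",np.median(W[m][:,2]).round(4))
def state():
    s=env.get_state(); M=R.from_quat(np.roll(s["tool_rot"],-1)).as_matrix(); print("t",round(s["t"],2),"p",s["position"].round(4),"F",s["force"].round(1),"w",round(s["gripper_width"],4),"ff",round(s["finger_force"],1),"ytool deg",np.degrees(np.arctan2(M[1,1],M[0,1])).round(2),"q",s["joint_pos"].round(2))
E
python3 - <<'E'
from h import *
s,im,d,W=wcloud(); state(); cv2.imwrite("pics/w1.png",im); np.save("w1.npy",W)
z=W[...,2]; rect(W,(z>.058)&(z<.078)&(d>0),"block")
E
```

```text
t: 1.85
position: [0.4827, 0.1954, 0.2532]
tool_rot: [-0.001, 0.804, 0.595, 0.0]
force: [0.9, -0.2, 0.7]
gripper_width: 0.085
finger_force: 0.0
t 1.9 p [0.4828 0.1953 0.2532] F [0.6 0.3 0.9] w 0.0855 ff 0.0 ytool deg -17.0 q [-0.74  0.48  0.44  1.88 -0.27  0.84 -0.46]
block 6493 [481.6 193.4] [118.8  60.9] 72.83 z 0.0683
```

View pics/w1.png

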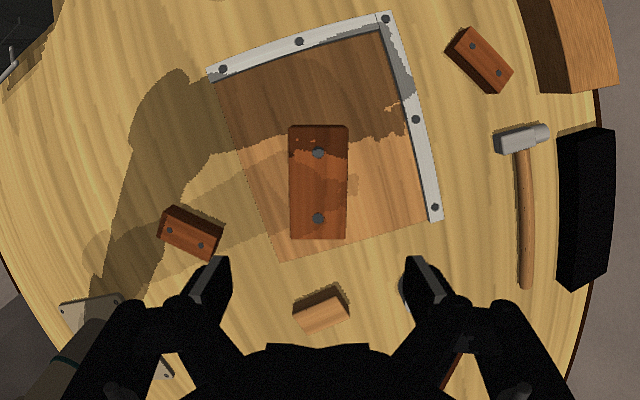

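The wrist view shows the block at (318,182) lined up with the fingers and the inner fence corner at (380,28). It agrees with the top fit to 2 mm. Next I descend and grip above fence height.

```bash
python3 -m pendant '[[-0.001,0.0005,-0.04,0,0,0,100],[-0.001,0.0005,-0.08,0,0,0,100],[-0.001,0.0005,-0.12,0,0,0,100],[-0.001,0.0005,-0.15,0,0,0,100],[-0.001,0.0005,-0.175,0,0,0,100],[-0.001,0.0005,-0.19,0,0,0,100],[-0.001,0.0005,-0.197,0,0,0,100],[-0.001,0.0005,-0.197,0,0,0,100],[-0.001,0.0005,-0.197,0,0,0,50],[-0.001,0.0005,-0.197,0,0,0,30],[-0.001,0.0005,-0.197,0,0,0,20],[-0.001,0.0005,-0.197,0,0,0,20],[-0.001,0.0005,-0.197,0,0,0,20],[-0.001,0.0005,-0.197,0,0,0,20],[-0.001,0.0005,-0.197,0,0,0,20]]'; python3 -c "
from h import *
state()
W=np.load('w1.npy');im=cv2.imread('pics/w1.png').astype(int)
z=W[...,2]
m=(z>.024)&(z<.038)&(im.min(-1)>95)
p=W[m]; 
a=p[(p[:,1]<.33)&(p[:,0]>.58)&(p[:,0]<.64)&(p[:,1]>.1)]; b=p[(p[:,0]<.58)&(p[:,1]>.32)&(p[:,1]<.375)&(p[:,0]>.4)]
for q,i in((a,1),(b,0)):
  c=np.polyfit(q[:,i],q[:,1-i],1); r=q[:,1-i]-np.polyval(c,q[:,i]); print(len(q),'slope deg',np.degrees(c[0]),'mid',np.polyval(c,.25 if i else .5),np.percentile(r,[2,98]))
"
```

```text
t: 3.15
position: [0.4833, 0.1946, 0.0578]
tool_rot: [0.0, 0.805, 0.593, 0.001]
force: [-0.2, 0.7, 6.9]
gripper_width: 0.0588
finger_force: 66.3
t 3.15 p [0.4833 0.1946 0.0578] F [-0.2  0.7  6.9] w 0.0588 ff 66.3 ytool deg -17.22 q [-0.59  0.77  0.24  2.03 -0.45  0.39 -0.3 ]
2890 slope deg -0.3354115944110151 mid 0.6079523948244542 [-0.00919502  0.00950074]
2487 slope deg 0.5110758028262208 mid 0.346320060944078 [-0.00936809  0.0093273 ]
```

```bash
python3 -m pendant '[[0,0,0.008,0,0,0,20],[0,0,0.02,0,0,0,20],[0.012,0.012,0.02,0,0,4,20],[0.027,0.027,0.02,0,0,8,20],[0.042,0.042,0.02,0,0,12,20],[0.058,0.058,0.02,0,0,16,20],[0.068,0.067,0.02,0,0,17.7,20],[0.075,0.072,0.02,0,0,17.7,20],[0.075,0.072,0.02,0,0,17.7,20],[0.075,0.072,0.02,0,0,17.7,20],[0.075,0.072,0.012,0,0,17.7,20],[0.075,0.072,0.006,0,0,17.7,20],[0.075,0.072,0.003,0,0,17.7,20],[0.075,0.072,0.001,0,0,17.7,20],[0.075,0.072,0.001,0,0,17.7,20]]'; python3 -c "
from h import *
state()
im,d,W=cloud('top'); z=W[...,2]; b=np.zeros(z.shape,bool); b[170:240,205:285]=1
rect(W,b&(z>.062)&(z<.072)&(W[...,0]>.5),'blk?')
cv2.imwrite('pics/t2.png',cv2.resize(im[150:260,190:320],None,fx=5,fy=5))"
```

```text
t: 4.4
position: [0.5561, 0.2649, 0.0579]
tool_rot: [-0.001, 0.705, 0.71, -0.001]
force: [-3.7, -2.4, 7.2]
gripper_width: 0.0595
finger_force: 66.7
t 4.4 p [0.5561 0.2649 0.0579] F [-3.7 -2.4  7.2] w 0.0595 ff 66.7 ytool deg 0.4 q [-0.63  0.85  0.23  1.75 -0.32  0.57 -0.2 ]
blk? 200 [558.4 228.1] [50.1 61.1] 89.96 z 0.0678
```

View pics/t2.png

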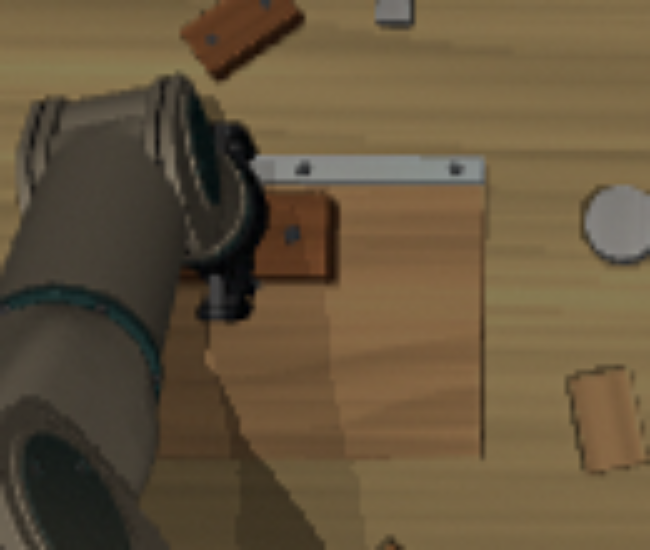

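The block is lying parallel, about 10 mm short of both fences, with its free end at (335,235) in the crop. Now I push it toward the short fence while gripped, relaxed slightly in z.

```bash
python3 -m pendant '[[0,0.002,0.001,0,0,0,20],[0,0.004,0.001,0,0,0,20],[0,0.006,0.001,0,0,0,20],[0,0.008,0.001,0,0,0,20],[0,0.009,0.001,0,0,0,20],[0,0.009,0.001,0,0,0,20],[0,0.009,0.001,0,0,0,20]]'; python3 -m pendant '[[0,0.001,0,0,0,0,20],[0,0.002,0,0,0,0,20],[0,0.002,0,0,0,0,20]]';python3 -m pendant '[[0,0.001,0,0,0,0,20],[0,0.002,0,0,0,0,20],[0,0.002,0,0,0,0,20]]'
```

```text
t: 5.03
position: [0.5574, 0.2751, 0.0581]
tool_rot: [-0.0, 0.704, 0.71, -0.0]
force: [-0.4, -0.4, -2.9]
gripper_width: 0.0587
finger_force: 65.5
t: 5.28
position: [0.5575, 0.2773, 0.0583]
tool_rot: [-0.0, 0.704, 0.71, 0.0]
force: [-0.2, -0.2, -3.0]
gripper_width: 0.059
finger_force: 65.4
t: 5.53
position: [0.5575, 0.2787, 0.0583]
tool_rot: [0.0, 0.704, 0.71, -0.0]
force: [-0.0, -0.9, -2.4]
gripper_width: 0.0591
finger_force: 65.5
```

```bash
python3 -m pendant '[[0,0.001,0,0,0,0,20],[0,0.002,0,0,0,0,20],[0,0.002,0,0,0,0,20]]';python3 -m pendant '[[0,0.001,0,0,0,0,20],[0,0.001,0,0,0,0,20],[0,0.001,0,0,0,0,20]]'
```

```text
t: 5.78
position: [0.5575, 0.2788, 0.0584]
tool_rot: [0.001, 0.705, 0.71, -0.001]
force: [-0.6, -5.5, -0.2]
gripper_width: 0.059
finger_force: 65.8
t: 6.03
position: [0.5575, 0.2789, 0.0585]
tool_rot: [0.001, 0.705, 0.709, -0.002]
force: [-1.5, -5.9, 0.8]
gripper_width: 0.0589
finger_force: 66.0
```

Contact with the short fence. Next is +x toward the long fence.

```bash
python3 -m pendant '[[0.002,0,-0.0005,0,0,0,20],[0.004,0,-0.0005,0,0,0,20],[0.006,0,-0.0005,0,0,0,20],[0.008,0,-0.0005,0,0,0,20],[0.008,0,-0.0005,0,0,0,20],[0.008,0,-0.0005,0,0,0,20]]'; python3 -m pendant '[[0.001,0,0,0,0,0,20],[0.002,0,0,0,0,0,20],[0.002,0,0,0,0,0,20]]';python3 -m pendant '[[0.001,0,0,0,0,0,20],[0.002,0,0,0,0,0,20],[0.002,0,0,0,0,0,20]]'
```

```text
t: 6.53
position: [0.5601, 0.2788, 0.0582]
tool_rot: [-0.002, 0.704, 0.71, -0.006]
force: [-13.3, -9.0, 12.6]
gripper_width: 0.0593
finger_force: 67.5
t: 6.78
position: [0.5617, 0.2788, 0.0582]
tool_rot: [-0.003, 0.704, 0.71, -0.006]
force: [-13.8, -9.3, 14.7]
gripper_width: 0.0593
finger_force: 67.6
t: 7.03
position: [0.5637, 0.2788, 0.0582]
tool_rot: [-0.003, 0.704, 0.71, -0.006]
force: [-13.6, -8.6, 13.9]
gripper_width: 0.0589
finger_force: 67.5
```

```bash
python3 -m pendant '[[0.001,-0.002,0.001,0,0,0,20],[0.002,-0.002,0.001,0,0,0,20],[0.002,-0.002,0.001,0,0,0,20]]';python3 -m pendant '[[0.001,0,0,0,0,0,20],[0.002,0,0,0,0,0,20],[0.002,0,0,0,0,0,20]]';python3 -m pendant '[[0.001,0,0,0,0,0,20],[0.002,0,0,0,0,0,20],[0.002,0,0,0,0,0,20]]'
```

```text
t: 7.28
position: [0.5687, 0.2789, 0.0586]
tool_rot: [-0.002, 0.705, 0.71, -0.003]
force: [-5.5, -2.9, 2.2]
gripper_width: 0.0588
finger_force: 66.8
t: 7.53
position: [0.5689, 0.2789, 0.0584]
tool_rot: [-0.003, 0.705, 0.71, -0.004]
force: [-10.4, -3.9, 5.5]
gripper_width: 0.0591
finger_force: 67.2
t: 7.78
position: [0.569, 0.2789, 0.0584]
tool_rot: [-0.004, 0.705, 0.71, -0.006]
force: [-14.2, -4.5, 10.4]
gripper_width: 0.0594
finger_force: 67.6
```

Both fences are in contact. I relax the push, open, then nudge the near face with the near finger to seat it.

```bash
python3 -m pendant '[[-0.002,0,0,0,0,0,20],[-0.004,0,0,0,0,0,20],[-0.004,0,0,0,0,0,20],[-0.004,0,0,0,0,0,35],[-0.004,0,0,0,0,0,70],[-0.004,0,0,0,0,0,100],[-0.004,0,0,0,0,0,100],[-0.004,0,0,0,0,0,100],[-0.004,0,0,0,0,0,100]]'; python3 - <<'E'
from h import *
state(); s,im,d,W=wcloud(); cv2.imwrite("pics/w3.png",im); np.save("w3.npy",W)
z=W[...,2]; rect(W,(z>.058)&(z<.076)&(d>0),"block")
E
```

```text
t: 8.53
position: [0.5724, 0.2807, 0.0593]
tool_rot: [0.0, 0.704, 0.71, 0.001]
force: [0.0, -0.4, -0.3]
gripper_width: 0.0852
finger_force: 0.0
t 8.53 p [0.5724 0.2807 0.0593] F [ 0.  -0.4 -0.3] w 0.0852 ff 0.0 ytool deg 0.47 q [-0.64  0.87  0.24  1.7  -0.32  0.61 -0.22]
block 26315 [567.5 289.4] [60.5 95.2] 0.76 z 0.0683
```

View pics/w3.png

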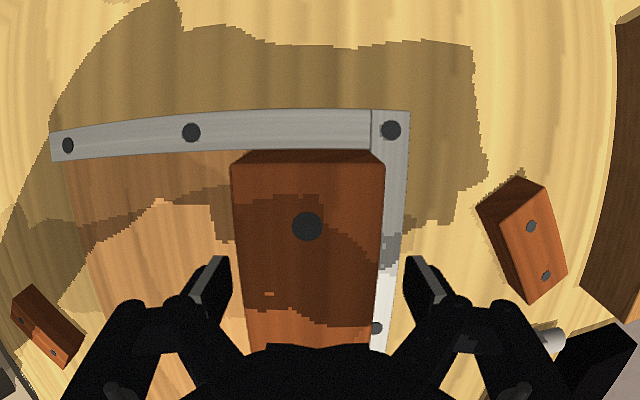

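The block's end sits on the short fence (308,150) and its side on the long fence (384,165→350). I do a light seating nudge, back off, then rise to check.

```bash
python3 -m pendant '[[0.004,0,0,0,0,0,100],[0.008,0,0,0,0,0,100],[0.01,0,0,0,0,0,100],[0.011,0,0,0,0,0,100],[0.011,0,0,0,0,0,100]]'; python3 -m pendant '[[-0.006,0,0,0,0,0,100],[-0.013,0,0,0,0,0,100],[-0.014,0,0,0,0,0,100],[-0.014,0,0,0,0,0,100],[-0.014,0,0.03,0,0,0,100],[-0.014,0,0.07,0,0,0,100],[-0.025,-0.03,0.11,0,0,0,100],[-0.04,-0.06,0.15,0,0,0,100],[-0.04,-0.06,0.15,0,0,0,100],[-0.04,-0.06,0.15,0,0,0,100]]'; python3 - <<'E'
from h import *
state(); s,im,d,W=wcloud(); cv2.imwrite("pics/w4.png",im[:,120:520]); np.save("w4.npy",W)
z=W[...,2]; rect(W,(z>.058)&(z<.076)&(d>0),"block")
E
```

```text
t: 9.0
position: [0.5812, 0.2801, 0.0586]
tool_rot: [-0.001, 0.704, 0.71, -0.001]
force: [-4.5, 0.9, 3.9]
gripper_width: 0.0855
finger_force: 2.4
t: 9.83
position: [0.5446, 0.2166, 0.2134]
tool_rot: [0.002, 0.706, 0.708, 0.003]
force: [-0.1, -0.1, 0.0]
gripper_width: 0.0855
finger_force: 0.0
t 9.83 p [0.5446 0.2166 0.2134] F [-0.1 -0.1  0. ] w 0.0855 ff 0.0 ytool deg 0.18 q [-0.63  0.6   0.32  1.76 -0.24  0.82 -0.2 ]
block 11660 [877.7 339.7] [122.8 240.8] 0.07 z 0.0705
```

View pics/w4.png

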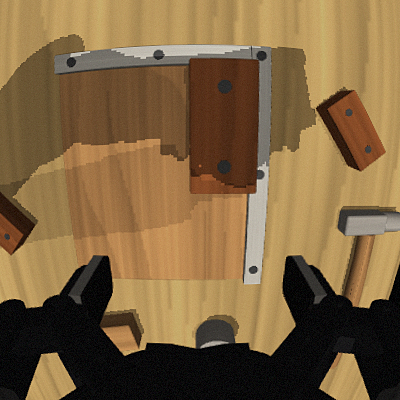

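The block sits in the corner (crop 190–258, 58–192) and looks flush. I check this numerically against the fences' outer sizes.

```bash
python3 - <<'E'
from h import *
W=np.load("w4.npy"); z=W[...,2]
roi=(W[...,0]>.4)&(W[...,0]<.66)&(W[...,1]>.08)&(W[...,1]<.4)
rect(W,roi&(z>.062)&(z<.074),"block w")
s,im,d,W=wcloud(); z=W[...,2]; roi=(W[...,0]>.38)&(W[...,0]<.66)&(W[...,1]>.08)&(W[...,1]<.4)
state(); rect(W,roi&(z>.062)&(z<.074),"block w2")
m=roi&(z>.012)&(z<.036); rect(W,cv2.morphologyEx(m.astype(np.uint8),cv2.MORPH_CLOSE,np.ones((5,5)))>0,"board w2")
g=im.astype(int); f=roi&(z>.026)&(z<.035)&(g.min(-1)>90)
for sel,i in((f&(W[...,1]<.2)&(W[...,0]>.58),1),(f&(W[...,0]<.52)&(W[...,1]>.3),0)):
    q=W[sel]; c=np.polyfit(q[:,i],q[:,1-i],1); r=q[:,1-i]-np.polyval(c,q[:,i]); print(sel.sum(),"slope",np.degrees(c[0]).round(2),"inner",(np.polyval(c,.277 if i else .567)-.01).round(4),np.percentile(r,[2,98]).round(4))
E
```

```text
block w 9282 [567.9 277.2] [ 60.7 120.2] 0.28 z 0.0684
t 9.93 p [0.5432 0.2202 0.2096] F [-0.1  0.6 -0.5] w 0.0851 ff 0.0 ytool deg 0.41 q [-0.63  0.6   0.31  1.76 -0.24  0.81 -0.2 ]
block w2 9359 [567.9 276.2] [ 60.4 120.6] 0.04 z 0.0684
board w2 37461 [504.  226.3] [241.6 260.9] 0.27 z 0.0185
1407 slope -0.33 inner 0.5978 [-0.0092  0.0096]
2024 slope 0.72 inner 0.3374 [-0.0093  0.0094]
```

Flush: the block centre is within about 1 mm of the fence-derived target (0.5678, 0.2774). I regrasp and lift.

```bash
python3 -m pendant '[[0.025,0.03,0,0,0,0,100],[0.025,0.058,-0.02,0,0,0,100],[0.025,0.058,-0.06,0,0,0,100],[0.025,0.058,-0.1,0,0,0,100],[0.025,0.058,-0.13,0,0,0,100],[0.025,0.058,-0.145,0,0,0,100],[0.025,0.058,-0.151,0,0,0,100],[0.025,0.058,-0.151,0,0,0,100],[0.025,0.058,-0.151,0,0,0,60],[0.025,0.058,-0.151,0,0,0,30],[0.025,0.058,-0.151,0,0,0,20],[0.025,0.058,-0.151,0,0,0,20],[0.025,0.058,-0.151,0,0,0,20],[0.025,0.058,-0.151,0,0,0,20]]';  python3 -m pendant '[[0,0,0.01,0,0,0,20],[0,0,0.04,0,0,0,20],[0,0,0.08,0,0,0,20],[0,0,0.12,0,0,0,20],[0,0,0.12,0,0,0,20]]'
```

```text
t: 11.1
position: [0.5683, 0.2786, 0.0594]
tool_rot: [0.0, 0.704, 0.71, 0.001]
force: [-1.5, -0.3, 6.8]
gripper_width: 0.0589
finger_force: 68.5
t: 11.52
position: [0.5722, 0.2793, 0.1862]
tool_rot: [0.002, 0.704, 0.71, 0.007]
force: [1.6, -0.2, -2.5]
gripper_width: 0.0586
finger_force: 67.7
```

```bash
python3 -m pendant '[[0,-0.015,0,0,0,0,20],[0,-0.04,0,0,0,-1,20],[0,-0.07,0,0,0,-3,20],[0,-0.1,0,0,0,-5,20],[0,-0.135,0,0,0,-7,20],[0,-0.17,0,0,0,-9,20],[0,-0.205,0,0,0,-11,20],[0,-0.24,0,0,0,-13,20],[0,-0.275,0,0,0,-15,20],[0,-0.31,0,0,0,-17,20],[0,-0.345,0,0,0,-19,20],[0,-0.38,0,0,0,-21,20],[0,-0.415,0,0,0,-23,20],[0,-0.445,0,0,0,-24.5,20],[0.001,-0.465,0,0,0,-24.5,20],[0.001,-0.48,0,0,0,-24.5,20],[0.001,-0.484,0,0,0,-24.5,20],[0.001,-0.484,0,0,0,-24.5,20],[0.001,-0.484,0,0,0,-24.5,20],[0.001,-0.484,0,0,0,-24.5,20]]'; python3 - <<'E'
from h import *
state(); s,im,d,W=wcloud(); cv2.imwrite("pics/w5.png",im)
g=im.astype(int).sum(-1); z=W[...,2]
roi=(W[...,0]>.45)&(W[...,0]<.69)&(W[...,1]>-.33)&(W[...,1]<-.08)
rect(W,roi&(z>.012)&(z<.026),"base w (visible part)")
rect(W,roi&(z>.09)&(z<.2)&(d>.1),"held block")
E
```

```text
t: 13.18
position: [0.5683, -0.2038, 0.1772]
tool_rot: [-0.001, 0.838, 0.545, 0.0]
force: [0.2, 0.1, -3.4]
gripper_width: 0.0589
finger_force: 67.5
t 13.18 p [ 0.5683 -0.2038  0.1772] F [ 0.2  0.1 -3.4] w 0.0589 ff 67.5 ytool deg -23.92 q [ 0.08  0.68  0.36  1.73 -0.32  0.79  0.17]
base w (visible part) 3745 [ 592.  -148.8] [ 31.2 100.2] 66.06 z 0.0204
held block 30802 [ 572.2 -193.7] [94.8 86.6] 65.87 z 0.1862
```

View pics/w5.png

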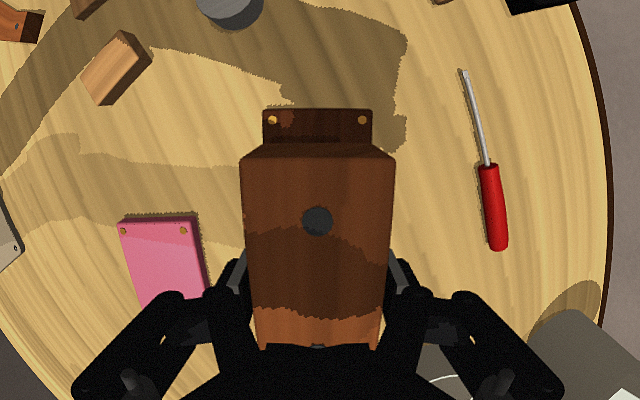

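The held block is aligned with the dark baseboard, whose end edge (318,110) is centred on the block. Pose agrees within 2–3 mm, so I lower it.

```bash
python3 -m pendant '[[-0.001,0,-0.02,0,0,0,20],[-0.001,0,-0.05,0,0,0,20],[-0.001,0,-0.08,0,0,0,20],[-0.001,0,-0.098,0,0,0,20],[-0.001,0,-0.106,0,0,0,20],[-0.001,0,-0.109,0,0,0,20],[-0.001,0,-0.109,0,0,0,20],[-0.001,0,-0.109,0,0,0,20]]'; python3 -m pendant '[[0,0,-0.001,0,0,0,20],[0,0,-0.003,0,0,0,20],[0,0,-0.003,0,0,0,20]]';  python3 -m pendant '[[0,0,-0.001,0,0,0,20],[0,0,-0.002,0,0,0,20],[0,0,-0.002,0,0,0,20]]'
```

```text
t: 13.9
position: [0.5685, -0.2061, 0.07]
tool_rot: [0.001, 0.839, 0.544, 0.001]
force: [0.2, 0.3, -2.4]
gripper_width: 0.059
finger_force: 67.3
t: 14.15
position: [0.5678, -0.206, 0.0664]
tool_rot: [0.0, 0.839, 0.544, 0.0]
force: [-0.9, 0.6, -3.1]
gripper_width: 0.0592
finger_force: 67.3
t: 14.4
position: [0.5674, -0.206, 0.0637]
tool_rot: [-0.0, 0.839, 0.544, -0.0]
force: [-0.7, -0.4, -1.4]
gripper_width: 0.0588
finger_force: 67.3
```

```bash
python3 -m pendant '[[0,0,-0.001,0,0,0,20],[0,0,-0.002,0,0,0,20],[0,0,-0.002,0,0,0,20],[0,0,-0.002,0,0,0,20]]'
```

```text
t: 14.73
position: [0.5674, -0.206, 0.0617]
tool_rot: [-0.0, 0.839, 0.544, -0.0]
force: [-0.4, -0.0, -3.8]
gripper_width: 0.0594
finger_force: 67.3
```

```bash
python3 -m pendant '[[0,0,-0.001,0,0,0,20],[0,0,-0.001,0,0,0,20],[0,0,-0.001,0,0,0,20]]'; python3 -m pendant '[[0,0,-0.001,0,0,0,20],[0,0,-0.001,0,0,0,20],[0,0,-0.001,0,0,0,20]]'
```

```text
t: 14.98
position: [0.5675, -0.2061, 0.0614]
tool_rot: [0.0, 0.839, 0.544, 0.0]
force: [-1.1, 1.6, 3.9]
gripper_width: 0.0591
finger_force: 68.2
t: 15.23
position: [0.5675, -0.2061, 0.0613]
tool_rot: [0.0, 0.839, 0.544, 0.0]
force: [-5.2, 2.8, 12.8]
gripper_width: 0.059
finger_force: 69.1
```

Contact. I ease off, open, and retreat straight up.

```bash
python3 -m pendant '[[0,0,0.001,0,0,0,20],[0,0,0.001,0,0,0,20],[0,0,0.001,0,0,0,40],[0,0,0.001,0,0,0,70],[0,0,0.001,0,0,0,100],[0,0,0.001,0,0,0,100],[0,0,0.001,0,0,0,100],[0,0,0.001,0,0,0,100],[0,0,0.02,0,0,0,100],[0,0,0.05,0,0,0,100],[0,0,0.09,0,0,0,100],[-0.03,0.015,0.13,0,0,0,100],[-0.06,0.1,0.15,0,0,0,100],[-0.06,0.14,0.15,0,0,0,100],[-0.06,0.18,0.15,0,0,0,100],[-0.06,0.2,0.15,0,0,0,100],[-0.06,0.2,0.15,0,0,0,100]]'; python3 - <<'E'
from h import *
state(); im,d,W=cloud("top"); z=W[...,2]; cv2.imwrite("pics/t6.png",cv2.resize(im[120:300,190:450],None,fx=3,fy=3))
b=np.zeros(z.shape,bool); b[165:230,340:405]=1
rect(W,b&(z>.062)&(z<.08),"block"); g=im.astype(int).sum(-1)
rect(W,b&(z>.012)&(z<.08)&(g<260),"base")
E
```

```text
t: 16.65
position: [0.5068, -0.0018, 0.2102]
tool_rot: [-0.001, 0.838, 0.546, 0.001]
force: [-0.0, 0.2, 0.2]
gripper_width: 0.0853
finger_force: 0.0
t 16.65 p [ 0.5068 -0.0018  0.2102] F [-0.   0.2  0.2] w 0.0853 ff 0.0 ytool deg -23.87 q [-0.33  0.52  0.41  1.97 -0.31  0.72 -0.15]
block 582 [ 569.2 -207. ] [119.6  60.7] 66.07 z 0.0706
base 1190 [ 568.5 -206.4] [160.  101.2] 66.24 z 0.054
```

View pics/t6.png

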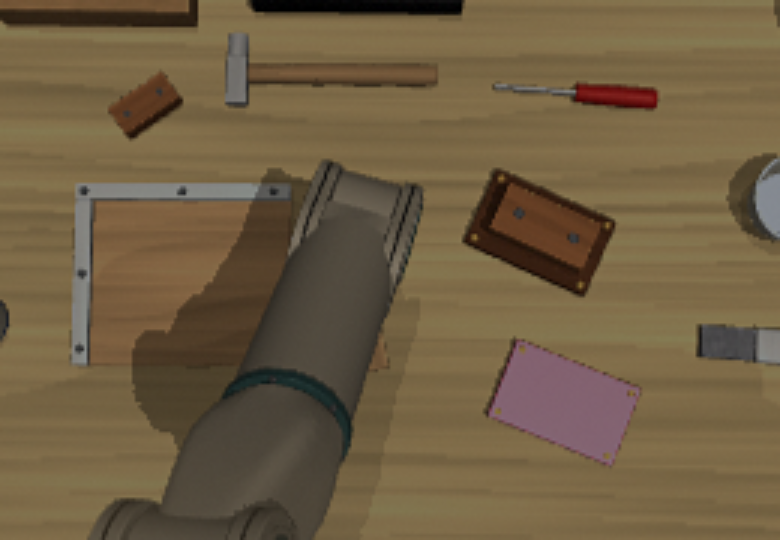

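The block lies on the dark baseboard at crop (546,227). It is centred within 1 mm, within 0.2° of parallel, flat and released, and the visible bystanders have not moved.

```bash
python3 -c "
from bench import finish_job
print(finish_job())"
```

```text
the job is handed in; nothing more can be done
None
```

I squared the block in the fence corner and released it there, then set it gently on the dark baseboard, centred within about 1 mm and parallel within about 0.2° by the last top picture; the job is handed in, but no verdict came back, and the arm hid the tin and most of the offcut in that picture.

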